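# Check a reflectance probe on its shrouded reference tile

### The arm

A 7-joint arm with a two-finger parallel gripper is mounted at the origin on the work surface; the furniture and walls round the work are solid. World frame = base frame: x ahead of the robot, y to its left, z up, the work surface at z = 0. Lengths are in m, angles in rad, forces in N, time in s.
With the tool pointing down it reaches from about 0.425 to 0.875 m from the base axis. Payload 9.9 kg.
Tool frame: the origin (TCP) lies between the finger pads; the fingertips stand 25 mm ahead of it and the grasp point (between the pads) lies 6 mm ahead of it (robot.tip_extent is the distance from the TCP to the fingertips, in m); z points along the fingers, y is the direction in which the jaws open and shut (so a half turn about z gives the same grasp; the last joint's range is limited). The gripper opens to 85 mm and grips with 20 to 120 N. Pads are 22 mm wide; open, the fingers measure 114 mm over their backs; the gripper's body (76 mm by 85 mm) begins 54 mm behind the grasp point. The pads swing forward as they close: fully open they stand 13 mm farther back than shut.
Start: joints at [-1.212, 0.576, 0.025, 1.437, -0.015, 1.129, -0.057], TCP at [0.289, 0.61, 0.256] pointing down, gripper open.
Joint ranges: [-2.76, 2.76], [-0.34, 2.15], [-1.52, 1.57], [0.19, 2.46], [-1.09, 4.23], [0.17, 1.99], [-2.82, 2.82]. Speed limits (rad/s): [2.22, 2.22, 3.01, 3.01, 3.14, 3.14, 3.14].

### API

Orientations are given as [roll, pitch, yaw] about the fixed x, y, z axes, in that order (R = Rz(yaw) Ry(pitch) Rx(roll)).
In Python, from station import robot gives the robot as it stands.
- The arm moves only by the tool apply_moves, never from a script. Its argument "targets" is one flat list of numbers, 4 for each row, row after row: the shift along the tool's x, y, z in units of 40 mm (1.0 is 40 mm), then the turn about the tool's z in units of 8 degrees (1.0 is 8 degrees). In form: [dx, dy, dz, yaw, dx, dy, dz, yaw, ...]. A call has 1 to 5 rows; each row shifts and turns the commanded pose from where the row before left it, along the tool's axes as they then stand; what a row does not reach is not made up. A row lasts 1/10 s, in which the tool goes at most 50 mm and 8.59 degrees, less where a joint would pass 70% of its speed; a pose out of reach is approached as far as the arm can. A call is refused whole if a number of a shift passes 1 or a number of a turn 1, either way. A call with a gripper value outside its range is refused whole. "claw" is the closure in counts, from 0 (fully open) to 255 (shut), set as the call begins (left out, the last holds). The fingers move at their own pace and stop on an object; the grip force is fixed at half the most. Time passes only in rows, so rows that do not move let the fingers close. It gives the time, the measured TCP pose, the force and the opening at its end, in the units of the state.
- robot.observe(): the state, without advancing time (a new reading comes with each control period).
- robot.snapshot(name): name is "scene" or "side" or "wrist"; returns the picture (420x560x3 uint8, red, green, blue); there is no depth.
- robot.camera_model(name): a dict with "vertical_fov" (degrees; the focal length in pixels is half the picture's height over the tangent of half this angle, whatever the lens; pixels are square), "cx", "cy" (the principal point, pixels), "R" (3x3) and "t" (3): a world point X has camera coordinates R X + t. Camera axes: x right, y down, z forward; pixel columns grow to the right and rows downward; lengths in m; the calibration is good to about 2 mm. A picture is of the moment at which its call begins: read the wrist's pose just before it. camera_model takes no time and is no camera call; for the wrist camera it gives the pose at the moment of the call.
- robot.close_job(): hands the job in, once; it reports no verdict.
The state is a dict: "clock": time; "qpos": joint angles; "joint_velocities": joint speeds; "joint_efforts": joint torques, N m; "tool_pos": TCP position; "eef_rot": TCP orientation; "force": force on the tool from outside, world axes, zero at the start; "moment": the same for the moment, N m; "opening": finger opening in m.
Only numpy, scipy, OpenCV 4.12 (cv2) and the standard library are available. Lean on these libraries where they do the work, as an engineer would, in place of code of your own. Each camera call takes 0.05 s, during which the arm holds its last target.

### The job

First raise the three hinged black screens round the white reference tile until each stands upright, while the probe is still in its stand. Then take the white hand probe out of its stand and press its sprung steel nose lightly on the tile inside the ring mark (not on the cross), with the probe square to the sloping tile and the nose pushed in part of the way, clear of both ends of its travel. Finish while still holding the probe pressed there, with the screens still up, and leave the mouse, marker and tube carriers where they are.

Things in the scene. Friction and masses are not known exactly. Their poses are not given: they have to be found in the camera images.
- station: Fixed grey station, base 134 x 134 mm. Origin: centre of its underside; x points away from its low front lip (42 mm high, nearest the robot), y to its left, z up. Black screens are hinged on its left (+y), right (-y) and far (+x) sides, hinge lines 65 mm from the centre, 24 mm above the bench. Each is smooth, 122 mm long, 70 mm from hinge to free edge, 4 mm thick; upright its top is 94 mm high.
- left_screen (a joint): Angle in rad of the left (+y) screen: 0 folded flat outwards, 1.571 upright at its stop. It starts leaning outwards at 0.65 to 1.0 and stays where it is left; 1 to 2 N against the free edge, pushed inwards from outside with shut fingers, raises it.
- right_screen (a joint): The same for the right (-y) screen: 0 flat outwards, 1.571 upright at its stop.
- far_screen (a joint): The same for the far (+x) screen: 0 flat outwards, 1.571 upright at its stop.
- left_screen_edge (a point): Middle of the free edge (an 8 mm round bead) of the left screen, 66 to 83 mm above the bench at the start.
- right_screen_edge (a point): Middle of the free edge of the right screen.
- far_screen_edge (a point): Middle of the free edge of the far screen.
- tile: White tile fixed in the station, 84 x 86 x 6 mm, sloping 15 degrees to face the station's front. Origin: centre of its upper face, 45 mm above the bench; z is that face's normal, x runs up the slope, y to the station's left. Thin marks on it: a ring 25 mm in diameter 18 mm to the left (+y) of the centre, and a cross 22 mm to the right (-y).
- ring (a point): Centre of the ring mark on the upper face of the tile: the spot for the probe's nose.
- stand: Fixed grey stand of the probe: foot 86 x 86 x 8 mm, block 50 x 46 mm, top 84 mm above the bench. Origin: centre of its underside. Its pocket takes the lowest 28 mm of the handle with 1 to 2 mm of play; below it the nose hangs free in a well. Draw the probe straight up at least 75 mm to clear it.
- probe: Loose white hand probe, about 0.135 kg, upright in the stand. Handle 28 mm (its x) by 24 mm (its y) by 100 mm (its z). Origin: centre of the handle's underside, 56 mm above the bench in the stand; z points up the handle. A steel nose 14 mm in diameter sticks out 45 mm below, on the axis. In the stand the top 72 mm of the handle are free.
- probe_nose (a joint): How far the sprung nose is pushed into the handle, in m: 0 out, 0.012 fully in. It starts to move at about 1 N and needs 0.35 N more for each mm.
- probe_tip (a point): Centre of the flat end of the probe's nose, on the axis, 45 mm below the handle's underside when the nose is out.
- mouse: Computer mouse 60 x 108 x 34 mm, bystander.
- marker: Black marker 49 x 116 x 16 mm lying on the bench, bystander.
- carrier_tubes: Ivory tube carrier 32 x 188 x 97 mm with some tubes, bystander.
- carrier_empty: Ivory tube carrier 32 x 188 x 78 mm, empty, bystander.
Things that resemble listed ones, but are neither listed nor needed, are in the scene too. Of the things that look like the probe, the middle-sized one is meant.

How it is judged:
By the outcome, as a careful person would: the job done as asked, in the order asked, and still so for the second after the job is handed in, while the arm keeps its last pose, push and grip.
It also fails if it takes over 67 s, if anything falls off the work surface, if the arm or the gripper's body presses on something with over 40 N, if the wrist force passes 120 N, or if a joint passes its speed limit or range.

## Working session

There is one attempt and no reset: what is moved stays moved. The work goes in short steps, Python scripts to look and compute and a tool call to move; the robot and the scene stay as the last step left them, time stands still between calls to the robot, and variables do not carry over. Pictures are saved under pics/ and viewed, and the job is handed in when it is done.

Besides the shell and the picture viewer there is one more tool, called by a JSON object that holds its "method" and its "body", one argument or row to a line. apply_moves: Moves the arm, as the interface text tells. Its arguments: {"type":"object","properties":{"targets":{"type":"array"},"claw":{"type":"number"}},"required":["targets"]}

```bash
ls; mkdir -p pics
python3 - <<'E'
from station import robot
import cv2
print(robot.observe())
for n in ("scene","side","wrist"):
    m=robot.camera_model(n); print(n,m)
    im=robot.snapshot(n); cv2.imwrite(f"pics/{n}0.png",im[:,:,::-1])
print(robot.tip_extent)
E
```

```text
pics
{'clock': 0.0, 'qpos': array([-1.21178461,  0.57653914,  0.024869  ,  1.43792242, -0.01499262,
        1.12901198, -0.05649681]), 'joint_velocities': array([ 2.56500924e-04, -5.95649397e-05,  1.32550640e-03,  2.51802570e-03,
       -3.47484756e-04, -3.58802022e-04, -1.45101852e-04]), 'joint_efforts': array([-1.22561891e-03, -7.65747070e+01,  2.24978283e+00, -2.85976911e+01,
        1.52337406e-02,  1.21500384e-02, -1.49265006e-06]), 'tool_pos': array([0.28905237, 0.60951026, 0.25543339]), 'eef_rot': array([-3.13990021e+00,  1.09291722e-04,  2.69880038e+00]), 'force': array([ 0.16028712,  0.05109539, -0.33941263]), 'moment': array([-0.02512241,  0.00677919,  0.00843017]), 'opening': 0.08539924329805686}
scene {'vertical_fov': 46.861657824705624, 'cx': 273.92239263962455, 'cy': 212.13098352644838, 'R': array([[-0.61841936, -0.78584756, -0.00105234],
       [-0.36081575,  0.28513151, -0.88798199],
       [ 0.69811854, -0.54876555, -0.45987702]]), 't': array([0.31110765, 0.23655763, 1.14987445])}
side {'vertical_fov': 48.85553301886181, 'cx': 281.7025508595464, 'cy': 206.32656780003293, 'R': array([[-0.56921254,  0.82190535, -0.02164877],
       [ 0.53815253,  0.35253369, -0.76557942],
       [-0.62160191, -0.44742775, -0.64297704]]), 't': array([ 0.29604799, -0.22935837,  1.54580598])}
wrist {'vertical_fov': 71.75372411666838, 'cx': 279.883977552414, 'cy': 212.44457027971538, 'R': array([[ 0.4294983 ,  0.90306637, -0.00153038],
       [ 0.8714123 , -0.41399769,  0.26314731],
       [ 0.23700591, -0.11435492, -0.96475445]]), 't': array([-0.67391786, -0.03254562,  0.3790302 ])}
0.025
```

View pics/scene0.png

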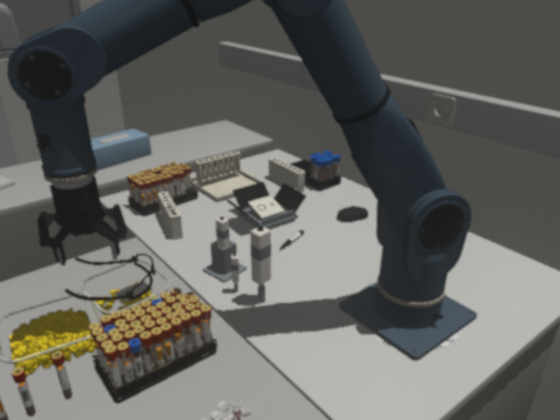

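View pics/side0.png

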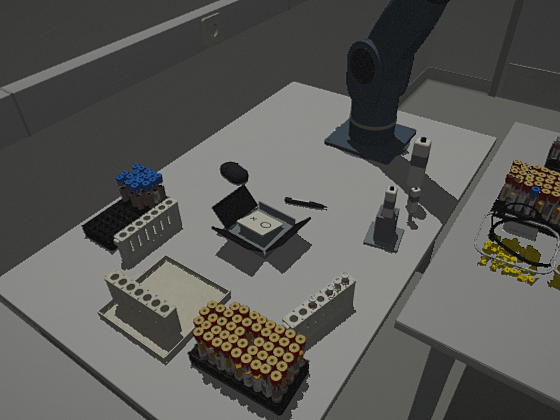

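View pics/wrist0.png

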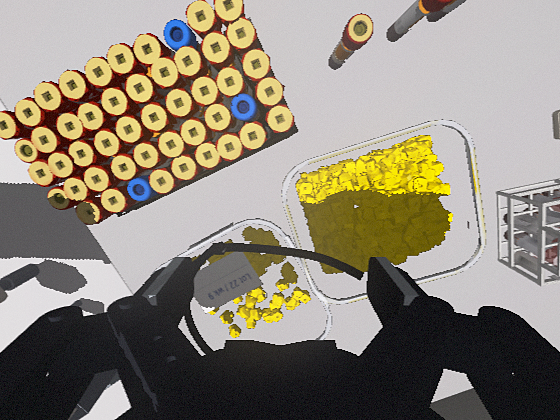

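Run:
```python
import cv2,numpy as np
a=cv2.imread("pics/side0.png")[170:270,200:325]; b=cv2.imread("pics/side0.png")[125:255,355:455]
c=cv2.imread("pics/scene0.png")[170:235,220:310]; d=cv2.imread("pics/scene0.png")[205:310,190:290]
f=lambda x,w,h:cv2.resize(x,(w,h),interpolation=cv2.INTER_CUBIC)
top=np.hstack([f(a,400,300),f(b,400,300)]); bot=np.hstack([f(c,400,300),f(d,400,300)])
cv2.imwrite("pics/crop0.png",np.vstack([top,bot]))
```

```text
(no output)
```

View pics/crop0.png

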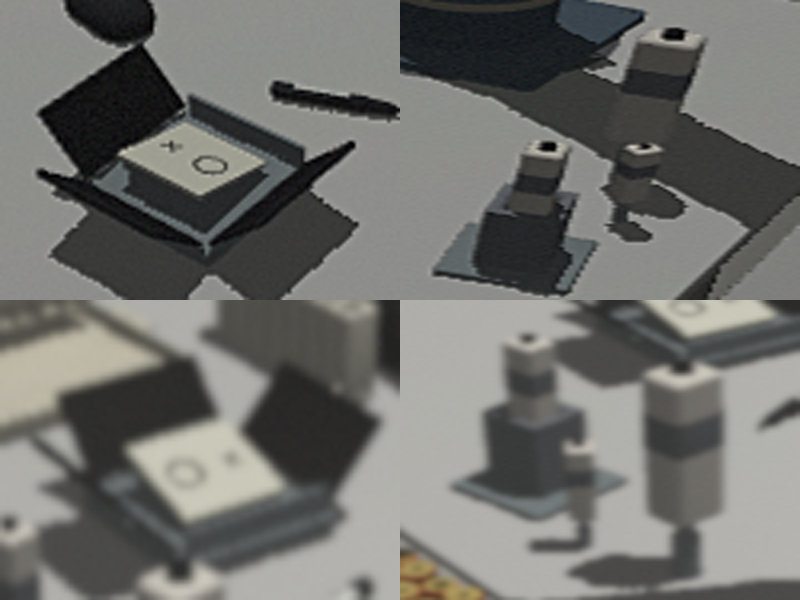

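```bash
cat > h.py <<'E'
import numpy as np, cv2
from station import robot
def ray(m,p):
    H=420; f=H/2/np.tan(np.radians(m['vertical_fov'])/2)
    d=np.array([(p[0]-m['cx'])/f,(p[1]-m['cy'])/f,1.]); R=np.array(m['R']);t=np.array(m['t'])
    return -R.T@t, R.T@d
def onz(m,p,z):
    o,d=ray(m,p); return o+d*(z-o[2])/d[2]
def tri(obs):
    A=np.zeros((3,3));b=np.zeros(3); rs=[ray(m,p) for m,p in obs]
    for o,d in rs:
        d=d/np.linalg.norm(d);P=np.eye(3)-np.outer(d,d);A+=P;b+=P@o
    x=np.linalg.solve(A,b)
    return x,[np.linalg.norm(np.cross(x-o,d/np.linalg.norm(d))) for o,d in rs]
def proj(m,X):
    H=420; f=H/2/np.tan(np.radians(m['vertical_fov'])/2)
    c=np.array(m['R'])@np.array(X)+np.array(m['t']); return c[:2]/c[2]*f+[m['cx'],m['cy']]
def snap(n,name):
    m=robot.camera_model(n); im=robot.snapshot(n)[:,:,::-1].copy(); cv2.imwrite(f"pics/{name}.png",im); return m,im
E
python3 - <<'E'
from h import *
S=robot.camera_model('side');C=robot.camera_model('scene')
for n,a,b,z in [('ring',(265.6,225),(261.6,207.3),.045),('cross',(253.8,218.7),(272.2,204.2),.045),('ptop',(391.2,188.7),(221.8,221.1),.156)]:
    print(n,tri([(S,a),(C,b)]),onz(S,a,z),onz(C,b,z))
for n,a in [('leftedge L',(213.5,227.5)),('left/front',(0,0))]: pass
print('bystanders', onz(S,(233,172),.02),onz(S,(305,203),.01))
E
```

```text
ring (array([ 0.57898228, -0.00845586,  0.04421471]), [np.float64(0.001799257993397597), np.float64(0.0017992579933976095)]) [ 0.58092884 -0.00577271  0.045     ] [ 0.57930598 -0.01024572  0.045     ]
cross (array([ 0.57574052, -0.04841601,  0.04386053]), [np.float64(0.0021062641377280742), np.float64(0.002106264137728046)]) [ 0.57825496 -0.04500472  0.045     ] [ 0.57584649 -0.05028154  0.045     ]
ptop (array([0.40972776, 0.24108917, 0.15240365]), [np.float64(0.0010499344346273452), np.float64(0.001049934434627294)]) [0.41335895 0.24152524 0.156     ] [0.40325065 0.24597284 0.156     ]
bystanders [ 0.42363358 -0.24292986  0.02      ] [0.41818548 0.00790443 0.01      ]
```

Run:
```python
from h import *
S=robot.camera_model('side');C=robot.camera_model('scene')
for n,a,b in [('Rfar',(212.5,206.7),(285.3,184.1)),('Rnear',(243.8,185),(305.5,197.1)),('Fright',(211.9,227.3),(263.9,183))]:
    print(n,tri([(S,a),(C,b)]))
print('Lnear',[onz(S,(311,218.3),z)for z in(.066,.083)])
for n,p in dict(tray=(165,258),ct_a=(290,322),ct_b=(352,278),ce_a=(110,278),ce_b=(178,318),ce2a=(120,240),ce2b=(180,205),stand=(388,232)).items():
    print(n,onz(S,p,.08)[:2],onz(S,p,0)[:2])
print('campos',[ -np.array(m['R']).T@m['t'] for m in (S,C)])
```

```text
Rfar (array([ 0.62261794, -0.14187997,  0.07288357]), [np.float64(0.0012211578905368273), np.float64(0.0012211578905370218)])
Rnear (array([ 0.50727601, -0.13113614,  0.07181875]), [np.float64(0.0002803240744485953), np.float64(0.0002803240744485002)])
Fright (array([ 0.67960783, -0.09450749,  0.06990295]), [np.float64(0.0015155989370529762), np.float64(0.0015155989370528092)])
Lnear [array([0.51743595, 0.08796674, 0.066     ]), array([0.53391276, 0.09785221, 0.083     ])]
tray [ 0.82252691 -0.10475358] [ 0.77630449 -0.17285012]
ct_a [0.80933688 0.22189513] [0.76169758 0.18888746]
ct_b [0.64460617 0.2684357 ] [0.57927136 0.24042746]
ce_a [ 0.92988454 -0.16061264] [ 0.89519456 -0.23470959]
ce_b [0.92349842 0.03454618] [ 0.88812244 -0.01858666]
ce2a [ 0.83977949 -0.2350077 ] [ 0.79541036 -0.31709623]
ce2b [ 0.6697702  -0.20762116] [ 0.60713854 -0.28676781]
stand [0.47344049 0.27150446] [0.38971893 0.24382586]
campos [array([1.25281996, 0.52916961, 0.82473478]), array([-0.52499996,  0.80804464,  0.73918715])]
```

Add to h.py:
```python
from scipy.spatial.transform import Rotation as Ro
def go(X,yaw=None):
    s=robot.observe(); R=Ro.from_euler('xyz',s['eef_rot']).as_matrix()
    d=R.T@(np.array(X)-s['tool_pos'])/.04
    print('pos',s['tool_pos'].round(4),'rot',s['eef_rot'].round(4),'F',s['force'].round(1),'open',round(s['opening'],4),'clk',s['clock'])
    print('units',d.round(2), '' if yaw is None else 'turn units %.2f'%(-((np.degrees(yaw-s['eef_rot'][2])+180)%360-180)/8))
```

```text
(no output)
```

{"method": "apply_moves", "body": {
  "targets": [0,0,0,-0.85,0,0,0,-0.85,0,0,0,-0.85,-0.7,-0.9,0,0,-0.7,-0.9,0,0],
  "claw": 255
}}

```text
clock: 0.65
tool_pos: [0.3382, 0.5331, 0.2555]
eef_rot: [-3.141, -0.001, 3.058]
force: [1.0, -0.2, -0.4]
opening: 0.0119
```

Run:
```python
from h import *
go([.590,.16,.22],np.radians(175))
```

```text
pos [0.3382 0.5331 0.2555] rot [-3.1410e+00 -8.0000e-04  3.0581e+00] F [ 1.  -0.2 -0.4] open 0.0119 clk 0.65
units [-7.05 -8.77  0.89] turn units 0.03
```

{"method": "apply_moves", "body": {
  "targets": [-0.8,-0.9,0,0,-0.8,-0.9,0,0,-0.8,-0.9,0,0,-0.8,-0.9,0,0,-0.8,-0.9,0,0]
}}

```text
clock: 1.15
tool_pos: [0.4834, 0.3383, 0.2562]
eef_rot: [-3.141, -0.0, 3.055]
force: [1.7, 0.5, 0.2]
opening: -0.0
```

{"method": "apply_moves", "body": {
  "targets": [-0.75,-0.95,0.2,0,-0.75,-0.95,0.2,0,-0.75,-0.95,0.2,0,-0.7,-0.9,0.2,0,0,0,0,0]
}}

```text
clock: 1.65
tool_pos: [0.59, 0.172, 0.2229]
eef_rot: [-3.137, 0.0, 3.045]
force: [-0.1, -0.8, 0.3]
opening: -0.0
```

Run:
```python
from h import *
go([.590,.16,.080],np.radians(175))
snap('wrist','w1');snap('side','s1')
```

```text
pos [0.59   0.172  0.2229] rot [-3.1365e+00  3.0000e-04  3.0447e+00] F [-0.1 -0.8  0.3] open -0.0 clk 1.65
units [-0.03 -0.28  3.57] turn units -0.07
```

View pics/w1.png

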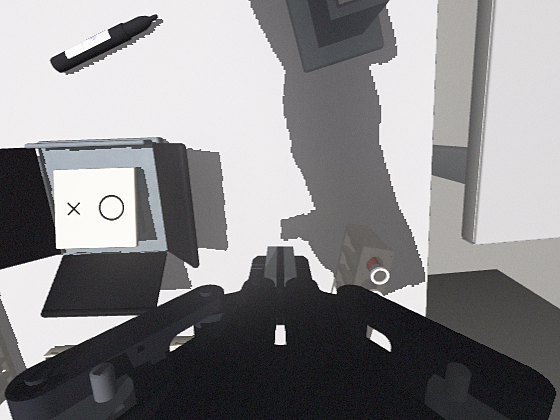

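View pics/s1.png

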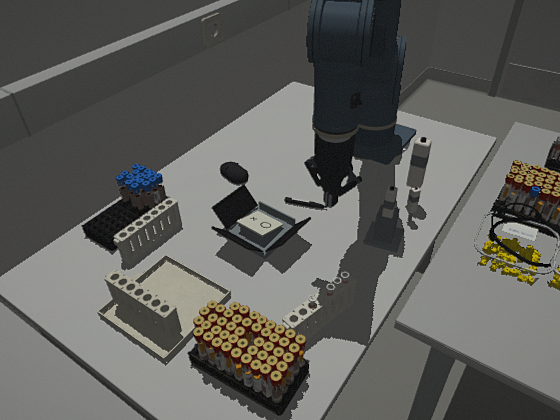

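Run:
```python
from h import *
m=robot.camera_model('wrist')
r=onz(m,(111.5,208),.045);c=onz(m,(73.5,209),.045);print('ring',r,'cross',c)
y=(r-c)/np.linalg.norm(r-c);print('len',np.linalg.norm(r-c),'yaw',np.degrees(np.arctan2(-y[0],y[1])), 'ctr',r-.018*y)
for z in(.066,.083):print(z,onz(m,(183,143),z),onz(m,(197,265),z), 'far',onz(m,(42,317),z),onz(m,(158,317),z))
print('foot',onz(m,(387,50),.008),onz(m,(303,72),.008))
```

```text
ring [0.57948444 0.00144784 0.045     ] cross [ 0.57691863 -0.03876031  0.045     ]
len 0.04028993442052616 yaw -3.651278062802627 ctr [ 0.57833813 -0.01651562  0.045     ]
0.066 [0.52045637 0.0952381  0.066     ] [0.64303506 0.087819   0.066     ] far [ 0.68885247 -0.09072751  0.066     ] [0.70027834 0.03526687 0.066     ]
0.083 [0.52044361 0.10079503 0.083     ] [0.63545651 0.09383384 0.083     ] far [ 0.67844598 -0.07369244  0.083     ] [0.68916662 0.04452534 0.083     ]
foot [0.4473043  0.30276888 0.008     ] [0.46017902 0.21492324 0.008     ]
```

Run:
```python
import cv2
im=cv2.imread('pics/w1.png')[120:340,0:240];cv2.imwrite('pics/w1c.png',cv2.resize(im,(654,600),interpolation=cv2.INTER_CUBIC))
```

```text
(no output)
```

View pics/w1c.png

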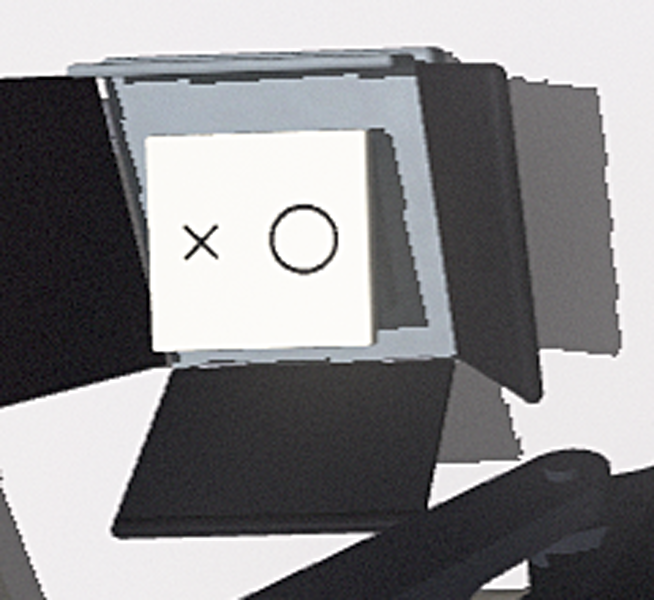

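{"method": "apply_moves", "body": {
  "targets": [0,-0.2,0.9,0,0,0,0.9,0,0,0,0.9,0,0,0,0.9,0,0,0,0,0]
}}

```text
clock: 2.25
tool_pos: [0.5829, 0.1736, 0.0763]
eef_rot: [-3.139, -0.007, 3.057]
force: [0.2, -1.3, 0.3]
opening: 0.0
```

Run:
```python
from h import *
m,_=snap('wrist','w2')
go([.590,.14,.075],np.radians(175.5))
```

```text
pos [0.5845 0.1737 0.0789] rot [-3.1405 -0.0043  3.057 ] F [ 0.1 -0.1  0.6] open 0.0002 clk 2.3
units [-0.21 -0.83  0.1 ] turn units -0.04
```

View pics/w2.png

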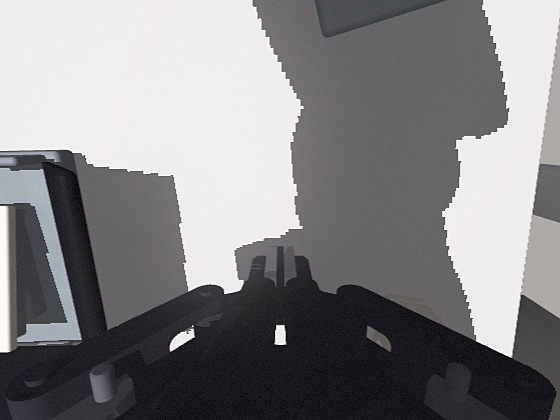

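{"method": "apply_moves", "body": {
  "targets": [0,-0.5,0,0,0,-0.5,0,0,0,-0.4,0,0,0,-0.3,0,0,0,-0.2,0,0]
}}

```text
clock: 2.8
tool_pos: [0.5804, 0.0965, 0.0815]
eef_rot: [3.141, 0.002, 3.055]
force: [-0.2, 1.2, 0.3]
opening: 0.0002
```

{"method": "apply_moves", "body": {
  "targets": [0,-0.15,0,0,0,-0.15,0,0,0,-0.15,0,0,0,0,0,0]
}}

```text
clock: 3.2
tool_pos: [0.5782, 0.0778, 0.0802]
eef_rot: [-3.141, -0.0, 3.054]
force: [0.2, 0.1, -1.0]
opening: -0.0001
```

Run:
```python
from h import *
m,_=snap('wrist','w3')
go([.583,.065,.075],np.radians(175.5))
```

```text
pos [0.5781 0.0784 0.0802] rot [-3.1412e+00 -4.0000e-04  3.0542e+00] F [-0.4 -0.4  0.5] open -0.0003 clk 3.25
units [-0.15 -0.32  0.13] turn units -0.06
```

View pics/w3.png

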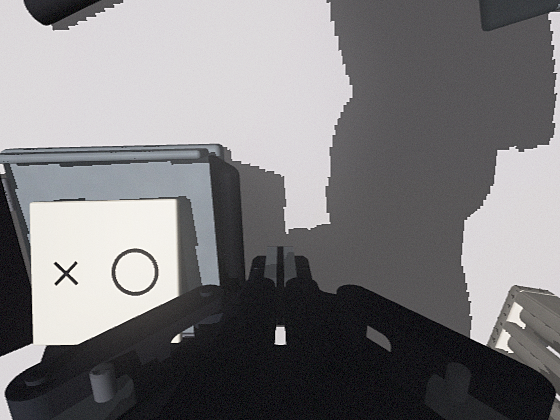

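Run:
```python
from h import *
m=robot.camera_model('wrist')
r=onz(m,(135,271.5),.045);c=onz(m,(66,273),.045);print('ring',r,'cross',c)
y=(r-c)/np.linalg.norm(r-c);print('len',np.linalg.norm(r-c),'yaw',np.degrees(np.arctan2(-y[0],y[1])), 'ctr',r-.018*y)
```

```text
ring [ 0.58018677 -0.00578188  0.045     ] cross [ 0.57760411 -0.04577353  0.045     ]
len 0.04007495099862187 yaw -3.695020506119302 ctr [ 0.57902675 -0.02374447  0.045     ]
```

{"method": "apply_moves", "body": {
  "targets": [0,-0.12,0,0,0,-0.12,0,0,0,0,0,0]
}}

```text
clock: 3.55
tool_pos: [0.5773, 0.0683, 0.0802]
eef_rot: [-3.141, -0.0, 3.054]
force: [-0.1, -0.6, -0.3]
opening: -0.0002
```

{"method": "apply_moves", "body": {
  "targets": [0,-0.1,0,0,0,0,0,0]
}}

```text
clock: 3.75
tool_pos: [0.577, 0.0647, 0.0803]
eef_rot: [-3.141, -0.0, 3.054]
force: [0.1, -0.4, -0.9]
opening: 0.0001
```

{"method": "apply_moves", "body": {
  "targets": [0,-0.08,0,0,0,0,0,0]
}}

```text
clock: 3.95
tool_pos: [0.5768, 0.0616, 0.0803]
eef_rot: [-3.141, -0.0, 3.054]
force: [0.6, -0.2, 0.7]
opening: -0.0001
```

{"method": "apply_moves", "body": {
  "targets": [0,-0.06,0,0,0,0,0,0]
}}

```text
clock: 4.15
tool_pos: [0.5766, 0.0593, 0.0803]
eef_rot: [-3.141, -0.0, 3.054]
force: [0.2, -0.3, -0.0]
opening: 0.0001
```

Run:
```python
from h import *
m,a=snap('wrist','w4');_,b=snap('side','s4')
o=np.hstack([cv2.resize(a[120:330,60:340],(400,300)),cv2.resize(b[150:270,190:350],(400,300),interpolation=cv2.INTER_CUBIC)])
cv2.imwrite('pics/c4.png',o)
```

```text
(no output)
```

View pics/c4.png

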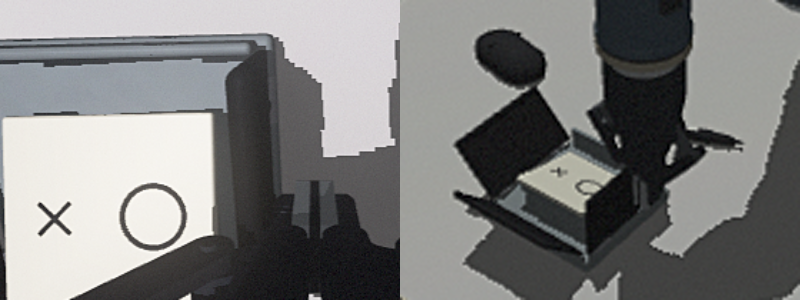

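{"method": "apply_moves", "body": {
  "targets": [0,-0.06,0,0,0,0,0,0]
}}

```text
clock: 4.45
tool_pos: [0.5764, 0.057, 0.0803]
eef_rot: [-3.141, 0.0, 3.055]
force: [-0.0, -0.3, -0.6]
opening: 0.0001
```

{"method": "apply_moves", "body": {
  "targets": [0,-0.05,0,0,0,0,0,0]
}}

```text
clock: 4.65
tool_pos: [0.5764, 0.0566, 0.0804]
eef_rot: [3.14, 0.0, 3.056]
force: [0.6, 4.6, -1.0]
opening: 0.0002
```

{"method": "apply_moves", "body": {
  "targets": [0,-0.05,0,0,0,0,0,0]
}}

```text
clock: 4.85
tool_pos: [0.5763, 0.0563, 0.0804]
eef_rot: [3.138, 0.001, 3.057]
force: [0.3, 9.8, -1.2]
opening: 0.0
```

{"method": "apply_moves", "body": {
  "targets": [0,0.7,0,0,0,0.7,-0.3,0,-0.3,0,-1,0,-0.8,0,-0.9,0,-1,0,0,0]
}}

```text
clock: 5.35
tool_pos: [0.6672, 0.1025, 0.1744]
eef_rot: [3.14, 0.007, 3.056]
force: [1.9, 0.1, 0.1]
opening: -0.0003
```

Run:
```python
from h import *
go([.75,-.036,.075],np.radians(175.5))
```

```text
pos [0.6672 0.1025 0.1744] rot [3.1396 0.0074 3.0559] F [1.9 0.1 0.1] open -0.0003 clk 5.35
units [-2.34 -3.28  2.5 ] turn units -0.05
```

{"method": "apply_moves", "body": {
  "targets": [-0.8,-0.5,0,0,-0.8,-0.8,0,0,-0.5,-1,0,0,0,-1,0,0,0,0,0,0]
}}

```text
clock: 5.85
tool_pos: [0.7361, -0.0472, 0.1677]
eef_rot: [-3.135, -0.001, 3.045]
force: [0.0, -0.2, -1.1]
opening: -0.0
```

Run:
```python
from h import *
go([.75,-.036,.075],np.radians(175.5))
snap('wrist','w5');snap('side','s5')
```

```text
pos [ 0.7361 -0.0472  0.1677] rot [-3.1350e+00 -8.0000e-04  3.0452e+00] F [ 0.  -0.2 -1.1] open -0.0 clk 5.85
units [-0.32  0.33  2.31] turn units -0.13
```

View pics/w5.png

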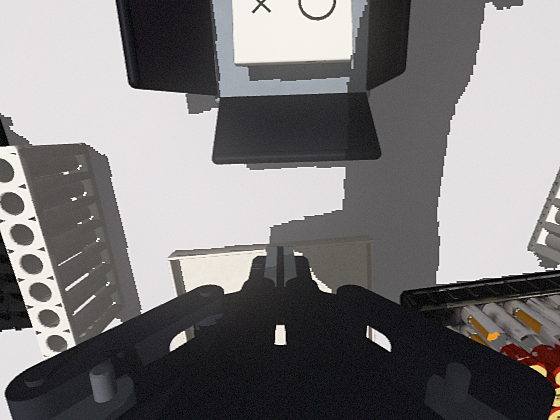

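View pics/s5.png

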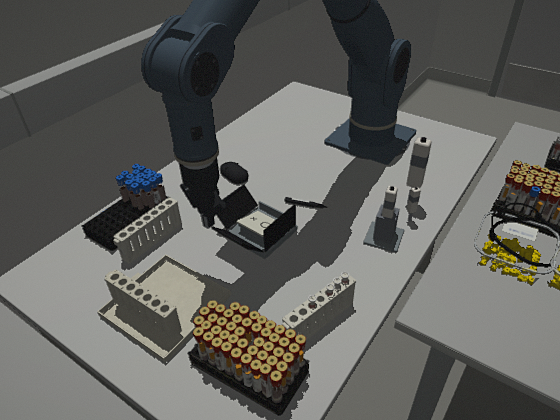

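Run:
```python
from h import *
m=robot.camera_model('wrist')
print(onz(m,(172,255),.02),onz(m,(370,240),.02)); 
for z in (.066,.075,.083): print(onz(m,(213,160),z),onz(m,(380,158),z))
go([.742,-.034,.077],np.radians(175.5))
```

```text
[ 0.77490263 -0.14967471  0.02      ] [0.77679675 0.04522955 0.02      ]
[ 0.68373813 -0.08450014  0.066     ] [0.69358917 0.03978314 0.066     ]
[ 0.68314543 -0.08238188  0.075     ] [0.69259287 0.03680965 0.075     ]
[ 0.68261857 -0.08049898  0.083     ] [0.69170727 0.03416654 0.083     ]
pos [ 0.7364 -0.0391  0.1679] rot [-3.1409e+00 -8.0000e-04  3.0518e+00] F [-0.3  1.6  0.1] open -0.0 clk 5.95
units [-0.13  0.14  2.27] turn units -0.08
```

{"method": "apply_moves", "body": {
  "targets": [0,0.25,0.75,0,0,0,0.75,0,0,0,0.75,0,0.3,0,0,0,0.3,0,0,0]
}}

```text
clock: 6.45
tool_pos: [0.7126, -0.0226, 0.0766]
eef_rot: [3.141, -0.003, 3.057]
force: [-0.3, 0.1, 1.3]
opening: 0.0
```

{"method": "apply_moves", "body": {
  "targets": [0.2,0,0,0,0.2,0,0,0,0.15,0,0,0,0.15,0,0,0,0,0,0,0]
}}

```text
clock: 6.95
tool_pos: [0.6852, -0.0223, 0.0785]
eef_rot: [-3.142, -0.001, 3.055]
force: [-0.1, -0.3, 0.2]
opening: -0.0
```

Run:
```python
from h import *
m,a=snap('wrist','w6');_,b=snap('side','s6')
o=np.hstack([cv2.resize(a,(400,300)),cv2.resize(b[150:270,190:350],(400,300),interpolation=cv2.INTER_CUBIC)])
cv2.imwrite('pics/c6.png',o)
go([.660,-.034,.077],np.radians(175.5))
```

```text
pos [ 0.6857 -0.0224  0.0783] rot [-3.1415e+00 -4.0000e-04  3.0548e+00] F [-0.4 -0.6  0.3] open 0.0003 clk 7.05
units [ 0.62 -0.34  0.03] turn units -0.06
```

View pics/c6.png

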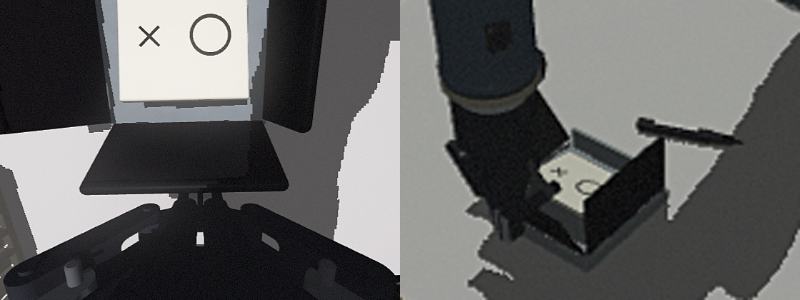

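{"method": "apply_moves", "body": {
  "targets": [0.15,0,0,0,0.15,0,0,0,0.1,0,0,0,0,0,0,0]
}}

```text
clock: 7.45
tool_pos: [0.6691, -0.021, 0.0783]
eef_rot: [-3.141, -0.001, 3.055]
force: [0.2, 0.5, 1.0]
opening: 0.0004
```

{"method": "apply_moves", "body": {
  "targets": [0.08,0,0,0,0.08,0,0,0,0,0,0,0]
}}

```text
clock: 7.75
tool_pos: [0.6632, -0.0205, 0.0783]
eef_rot: [-3.142, -0.0, 3.055]
force: [1.1, 0.0, 0.4]
opening: -0.0
```

{"method": "apply_moves", "body": {
  "targets": [0.06,0,0,0,0,0,0,0]
}}

```text
clock: 7.95
tool_pos: [0.661, -0.0203, 0.0783]
eef_rot: [-3.142, -0.0, 3.055]
force: [0.2, 0.5, -0.0]
opening: 0.0001
```

{"method": "apply_moves", "body": {
  "targets": [0.05,0,0,0,0,0,0,0]
}}

```text
clock: 8.15
tool_pos: [0.659, -0.0201, 0.0783]
eef_rot: [-3.142, -0.0, 3.055]
force: [0.7, 1.0, -0.0]
opening: 0.0001
```

{"method": "apply_moves", "body": {
  "targets": [0.05,0,0,0,0,0,0,0]
}}

```text
clock: 8.35
tool_pos: [0.6569, -0.02, 0.0782]
eef_rot: [-3.141, -0.0, 3.055]
force: [0.5, 0.3, 0.1]
opening: 0.0
```

{"method": "apply_moves", "body": {
  "targets": [0.05,0,0,0,0,0,0,0]
}}

```text
clock: 8.55
tool_pos: [0.6557, -0.0198, 0.0786]
eef_rot: [3.141, 0.001, 3.055]
force: [2.0, 0.2, 0.7]
opening: -0.0002
```

{"method": "apply_moves", "body": {
  "targets": [0.05,0,0,0,0,0,0,0]
}}

```text
clock: 8.75
tool_pos: [0.6553, -0.0197, 0.0789]
eef_rot: [3.141, 0.005, 3.055]
force: [7.9, -0.7, -1.2]
opening: 0.0
```

{"method": "apply_moves", "body": {
  "targets": [-0.7,0,0,0,-0.3,0,-0.9,0,0,0,-0.9,0,0,-0.5,-0.6,0,0.5,-1,0,0]
}}

```text
clock: 9.25
tool_pos: [0.6714, -0.0775, 0.1777]
eef_rot: [3.139, 0.007, 3.061]
force: [0.1, -1.0, -0.6]
opening: 0.0003
```

{"method": "apply_moves", "body": {
  "targets": [0.7,-0.9,0,0,0.7,-0.9,0,0,0.7,-0.7,0,0,0.4,-0.4,0,0,0,0,0,0]
}}

```text
clock: 9.75
tool_pos: [0.5547, -0.1914, 0.1744]
eef_rot: [-3.14, -0.003, 3.05]
force: [-0.2, -0.5, 0.2]
opening: -0.0001
```

Run:
```python
from h import *
robot.snapshot('scene')
snap('wrist','w7')
go([.57,-.18,.077],np.radians(175.5))
```

```text
pos [ 0.558  -0.188   0.1744] rot [ 3.1413e+00 -1.0000e-04  3.0540e+00] F [0.5 0.5 0.1] open -0.0004 clk 9.85
units [-0.28  0.23  2.44] turn units -0.06
```

View pics/w7.png

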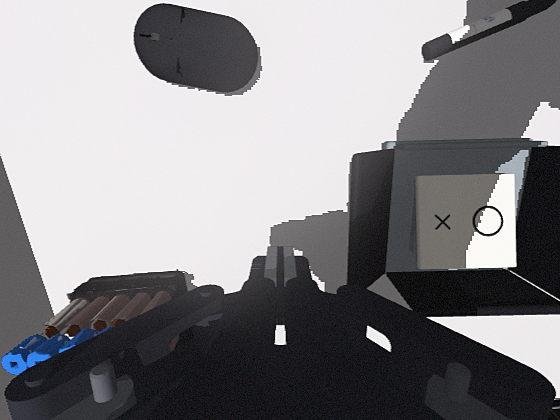

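Run:
```python
from h import *
m=robot.camera_model('wrist')
for p in [(190,275),(170,295),(70,290),(10,360)]: print(p,onz(m,p,.1),onz(m,p,.02))
for z in (.066,.083): print(onz(m,(350,155),z),onz(m,(349,275),z))
```

```text
(190, 275) [ 0.58406984 -0.25600962  0.1       ] [ 0.6229479  -0.28682441  0.02      ]
(170, 295) [ 0.59893263 -0.27359065  0.1       ] [ 0.64400059 -0.31172741  0.02      ]
(70, 290) [ 0.588265   -0.34644484  0.1       ] [ 0.62889021 -0.41492313  0.02      ]
(10, 360) [ 0.64498287 -0.41128357  0.1       ] [ 0.70922934 -0.5067652   0.02      ]
[ 0.5114181 -0.1298942  0.066    ] [ 0.61270071 -0.13332483  0.066     ]
[ 0.50986166 -0.13381352  0.083     ] [ 0.60352873 -0.1369862   0.083     ]
```

{"method": "apply_moves", "body": {
  "targets": [-0.2,0.2,0.8,0,0,0,0.8,0,0,0,0.8,0,0,0.2,0,0,0,0.2,0,0]
}}

```text
clock: 10.35
tool_pos: [0.5688, -0.1631, 0.0783]
eef_rot: [3.141, -0.001, 3.056]
force: [0.4, 0.6, 0.7]
opening: 0.0001
```

Run:
```python
from h import *
go([.57,-.1,.077],np.radians(175.5))
```

```text
pos [ 0.5688 -0.1631  0.0783] rot [ 3.1408e+00 -1.0000e-03  3.0558e+00] F [0.4 0.6 0.7] open 0.0001 clk 10.35
units [0.11 1.57 0.03] turn units -0.05
```

{"method": "apply_moves", "body": {
  "targets": [0,0.25,0,0,0,0.25,0,0,0,0.2,0,0,0,0.2,0,0,0,0.15,0,0]
}}

```text
clock: 10.85
tool_pos: [0.5723, -0.122, 0.0788]
eef_rot: [3.141, 0.001, 3.055]
force: [-0.4, -0.6, 0.2]
opening: 0.0001
```

{"method": "apply_moves", "body": {
  "targets": [0,0.1,0,0,0,0.1,0,0,0,0,0,0,0,0,0,0]
}}

```text
clock: 11.25
tool_pos: [0.5729, -0.1151, 0.0793]
eef_rot: [-3.141, 0.001, 3.055]
force: [-2.1, -0.5, 11.0]
opening: 0.0002
```

{"method": "apply_moves", "body": {
  "targets": [0,0.07,0,0,0,0,0,0]
}}

```text
clock: 11.45
tool_pos: [0.5732, -0.1124, 0.0795]
eef_rot: [-3.141, 0.001, 3.054]
force: [-2.1, -1.0, 12.6]
opening: -0.0
```

{"method": "apply_moves", "body": {
  "targets": [0,0.06,0,0,0,0,0,0]
}}

```text
clock: 11.65
tool_pos: [0.5734, -0.1099, 0.0795]
eef_rot: [-3.141, 0.001, 3.054]
force: [-2.6, -0.0, 13.2]
opening: 0.0003
```

Run:
```python
from h import *
m,a=snap('wrist','w8');_,b=snap('side','s8')
cv2.imwrite('pics/c8.png',np.hstack([cv2.resize(a,(400,300)),cv2.resize(b[130:250,190:350],(400,300),interpolation=cv2.INTER_CUBIC)]))
```

```text
(no output)
```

View pics/c8.png

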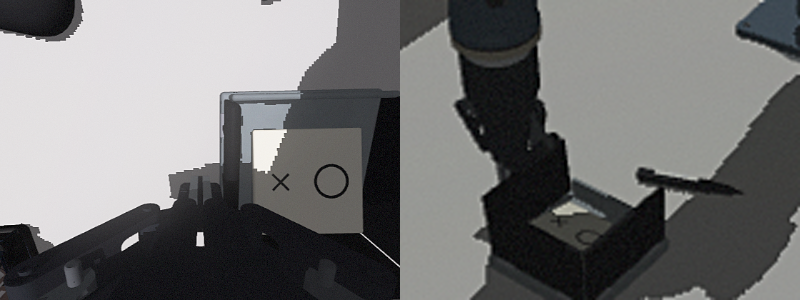

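View pics/w8.png

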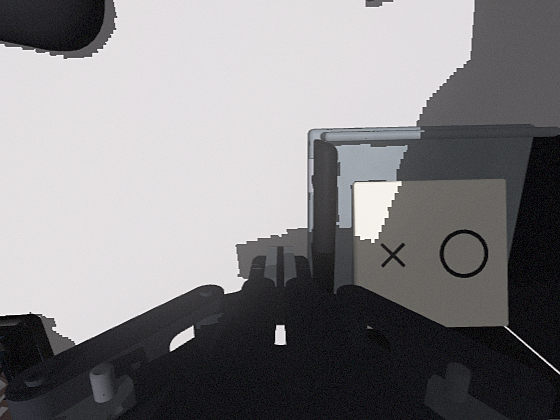

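{"method": "apply_moves", "body": {
  "targets": [0,0,-0.15,0,0,0,-0.1,0,0,0,0,0]
}}

```text
clock: 12.05
tool_pos: [0.5734, -0.1097, 0.0888]
eef_rot: [3.142, 0.001, 3.055]
force: [-1.1, -0.3, 0.3]
opening: -0.0004
```

{"method": "apply_moves", "body": {
  "targets": [0,0.06,0,0,0,0,0,0]
}}

```text
clock: 12.25
tool_pos: [0.5733, -0.1069, 0.0881]
eef_rot: [3.141, -0.0, 3.055]
force: [-0.2, -0.4, 0.6]
opening: 0.0003
```

{"method": "apply_moves", "body": {
  "targets": [0,0.05,0,0,0,0,0,0]
}}

```text
clock: 12.45
tool_pos: [0.5734, -0.1053, 0.0881]
eef_rot: [-3.141, -0.0, 3.055]
force: [-0.4, 0.2, -0.3]
opening: -0.0002
```

{"method": "apply_moves", "body": {
  "targets": [0,0.05,0,0,0,0,0,0]
}}

```text
clock: 12.65
tool_pos: [0.5734, -0.1049, 0.0881]
eef_rot: [-3.14, -0.0, 3.054]
force: [0.2, -5.4, -0.8]
opening: -0.0002
```

{"method": "apply_moves", "body": {
  "targets": [0,0.05,0,0,0,0,0,0]
}}

```text
clock: 12.85
tool_pos: [0.5734, -0.1046, 0.0882]
eef_rot: [-3.138, -0.0, 3.052]
force: [-0.3, -10.3, -1.7]
opening: 0.0002
```

{"method": "apply_moves", "body": {
  "targets": [0,-0.7,0,0,0,-0.3,-0.9,0,0,0,-0.9,0,0,0,-1,0,0.5,0,-1,0]
}}

```text
clock: 13.35
tool_pos: [0.5518, -0.1392, 0.2416]
eef_rot: [3.141, 0.001, 3.055]
force: [0.9, -0.6, 0.7]
opening: 0.0004
```

{"method": "apply_moves", "body": {
  "targets": [0.8,0.8,-0.2,0,0.8,0.9,0,0,0.8,0.9,0,0,0.5,1,0,0,0,1,0,0]
}}

```text
clock: 13.85
tool_pos: [0.448, 0.055, 0.2487]
eef_rot: [-3.141, -0.001, 3.055]
force: [1.5, 0.2, -0.2]
opening: 0.0002
```

{"method": "apply_moves", "body": {
  "targets": [0,1,0,0,0,0.8,0,0,0,0.4,0,0,0,0,0,0,0,0,0,0],
  "claw": 0
}}

```text
clock: 14.35
tool_pos: [0.4582, 0.1411, 0.2481]
eef_rot: [-3.141, -0.0, 3.055]
force: [0.5, -0.2, 0.1]
opening: 0.0727
```

Run:
```python
from h import *
m,a=snap('wrist','w9');_,b=snap('side','s9');_,c=snap('scene','c9')
print(m)
cv2.imwrite('pics/c9c.png',np.hstack([cv2.resize(c[150:270,180:340],(400,300)),cv2.resize(b[130:250,190:350],(400,300),interpolation=cv2.INTER_CUBIC)]))
go([.41,.24,.26])
```

```text
{'vertical_fov': 71.75372411666838, 'cx': 279.883977552414, 'cy': 212.44457027971538, 'R': array([[ 8.72786693e-02,  9.96183734e-01, -6.33515100e-04],
       [ 9.61230712e-01, -8.40493158e-02,  2.62623745e-01],
       [ 2.61568257e-01, -2.35304052e-02, -9.64898112e-01]]), 't': array([-0.18050963, -0.45950603,  0.25419867])}
pos [0.4584 0.1402 0.2483] rot [-3.1410e+00 -2.0000e-04  3.0531e+00] F [ 0.  -0.3 -0.8] open 0.0853 clk 14.5
units [ 1.43  2.38 -0.29]
```

View pics/w9.png

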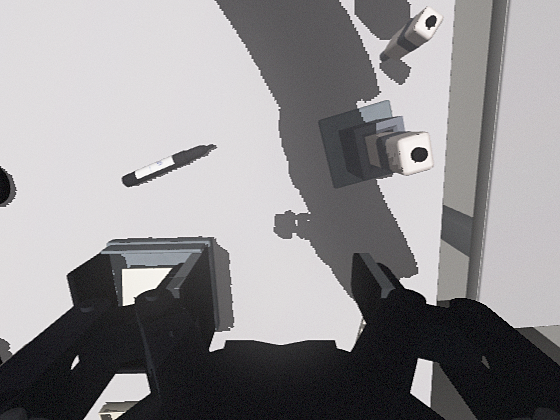

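View pics/c9c.png

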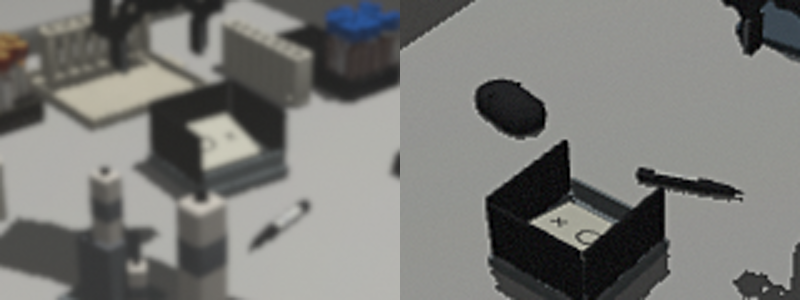

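Run:
```python
import cv2
im=cv2.imread('pics/w9.png')[90:200,310:450];cv2.imwrite('pics/w9c.png',cv2.resize(im,(764,600),interpolation=cv2.INTER_CUBIC))
```

```text
(no output)
```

View pics/w9c.png

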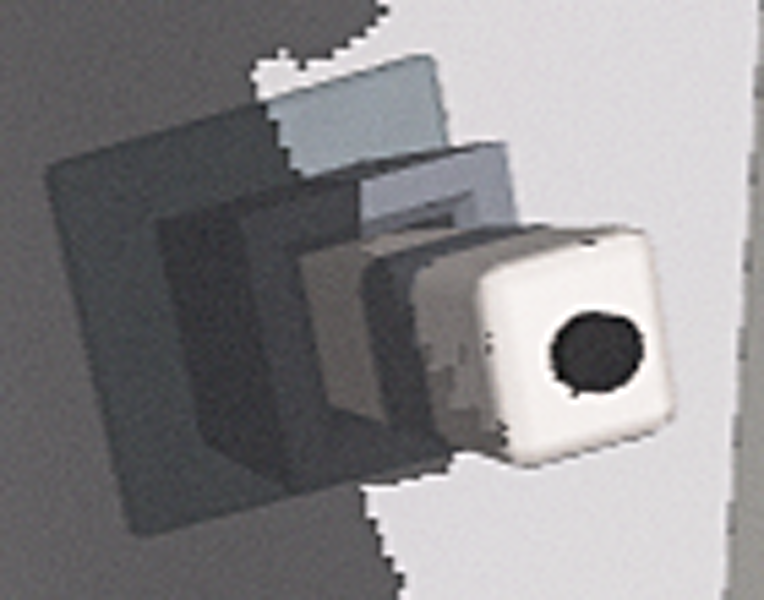

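Run:
```python
from h import *
m=robot.camera_model('wrist'); k=764/140
P=lambda c:(310+c[0]/k,90+c[1]/k)
T=[onz(m,P(c),.156)for c in [(482,275),(648,230),(675,415),(525,467)]]
T=np.array(T);print(T, T.mean(0))
for i in range(4):
    e=T[(i+1)%4]-T[i];print(np.linalg.norm(e)*1e3,np.degrees(np.arctan2(e[1],e[0])))
F=np.array([onz(m,P(c),.008)for c in [(45,170),(435,55),(135,537)]]);print(F,(F[1]+F[2])/2)
for a,b in((0,1),(0,2)):
    e=F[b]-F[a];print(np.linalg.norm(e)*1e3,np.degrees(np.arctan2(e[1],e[0])))
B=np.array([onz(m,P(c),.084)for c in [(240,215),(505,142),(287,490)]])
for a,b in((0,1),(0,2)):
    e=B[b]-B[a];print('blk',np.linalg.norm(e)*1e3,np.degrees(np.arctan2(e[1],e[0])))
print((B[1]+B[2])/2)
```

```text
[[0.40337134 0.22860163 0.156     ]
 [0.39966118 0.24961011 0.156     ]
 [0.42362868 0.25419324 0.156     ]
 [0.42875869 0.23470879 0.156     ]] [0.41385497 0.24177844 0.156     ]
21.333573107477516 100.01533204199964
24.401771146113717 10.825568206500943
20.14846726599797 -75.24950200003111
26.111592263287058 -166.4739820215309
[[0.38143024 0.19234419 0.008     ]
 [0.36560601 0.27587497 0.008     ]
 [0.46342529 0.20845156 0.008     ]] [0.41451565 0.24216327 0.008     ]
85.01645829698823 100.72709624935553
83.56217087375538 11.113848886564336
blk 45.57877390683962 99.9511061657713
blk 48.70899007723337 8.613659924645646
[0.41397082 0.24149736 0.084     ]
```

Run:
```python
from h import *
S=robot.camera_model('side');C=robot.camera_model('scene')
print('large',tri([(S,(423,142.3)),(C,(260.8,228.8))]))
print('small',tri([(S,(415,189.1)),(C,(235,256.5))]))
print(robot.observe()['qpos'].round(3))
go([.4141,.242,.248],np.radians(191))
```

```text
large (array([0.24649239, 0.24291337, 0.19871267]), [np.float64(0.0038130729820111007), np.float64(0.0038130729820111697)])
small (array([0.31519989, 0.26846304, 0.10287033]), [np.float64(0.0006391648706023578), np.float64(0.0006391648706024026)])
[-0.283  0.298 -0.147  1.944  0.055  0.903  1.025]
pos [0.4584 0.1402 0.2483] rot [-3.1410e+00 -2.0000e-04  3.0531e+00] F [ 0.  -0.3 -0.8] open 0.0853 clk 14.5
units [1.33 2.44 0.01] turn units -2.01
```

{"method": "apply_moves", "body": {
  "targets": [0.65,0.8,0,0,0.65,0.8,0,0,0,0.8,0,-0.7,0,0,0,-0.7,0,0,0,-0.6]
}}

```text
clock: 15.0
tool_pos: [0.4149, 0.2418, 0.2483]
eef_rot: [-3.142, 0.0, -2.945]
force: [-1.1, -1.5, -0.8]
opening: 0.0853
```

{"method": "apply_moves", "body": {
  "targets": [0,0,0,0,0,0,0,0]
}}

```text
clock: 15.2
tool_pos: [0.4153, 0.2408, 0.2483]
eef_rot: [-3.141, 0.0, -2.953]
force: [0.5, -0.4, 0.6]
opening: 0.0852
```

Run:
```python
from h import *
go([.4141,.242,.123],np.radians(191))
m,a=snap('wrist','w10')
```

```text
pos [0.4153 0.2408 0.2483] rot [-3.1414  0.     -2.9532] F [ 0.5 -0.4  0.6] open 0.0852 clk 15.2
units [0.02 0.04 3.13] turn units -0.03
```

View pics/w10.png

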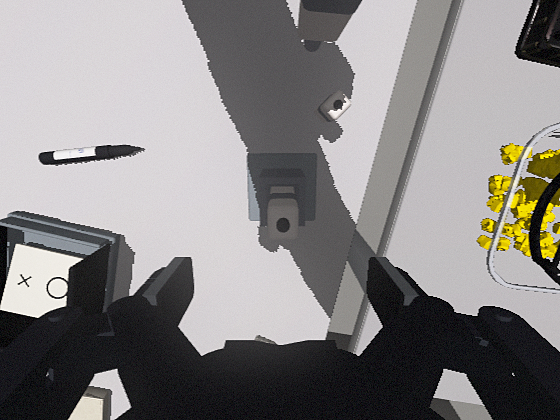

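{"method": "apply_moves", "body": {
  "targets": [0,0,0.9,0,0,0,0.9,0,0,0.03,0.8,0,0,0,0.53,0,0,0,0,0]
}}

```text
clock: 15.75
tool_pos: [0.4136, 0.2416, 0.1209]
eef_rot: [-3.14, -0.004, -2.951]
force: [-0.9, 0.1, -0.2]
opening: 0.0856
```

{"method": "apply_moves", "body": {
  "targets": [0,0,0,0,0,0,0,0,0,0,0,0,0,0,0,0,0,0,0,0],
  "claw": 255
}}

```text
clock: 16.25
tool_pos: [0.4152, 0.2429, 0.124]
eef_rot: [3.141, 0.001, -2.949]
force: [-0.2, -0.9, 7.1]
opening: 0.0235
```

{"method": "apply_moves", "body": {
  "targets": [0,0,0,0,0,0,0,0,0,0,0,0]
}}

```text
clock: 16.55
tool_pos: [0.4151, 0.2429, 0.124]
eef_rot: [3.141, 0.001, -2.949]
force: [-0.8, -1.4, 6.9]
opening: 0.0232
```

Run:
```python
from h import *
go([.4141,.242,.123],np.radians(191))
m,a=snap('wrist','w11');_,b=snap('side','s11')
cv2.imwrite('pics/c11.png',np.hstack([cv2.resize(a,(400,300)),cv2.resize(b[130:250,300:460],(400,300),interpolation=cv2.INTER_CUBIC)]))
```

```text
pos [0.4151 0.2429 0.124 ] rot [ 3.1413e+00  1.4000e-03 -2.9494e+00] F [-0.8 -1.4  6.9] open 0.0232 clk 16.55
units [ 0.03 -0.02  0.03] turn units 0.00
```

View pics/c11.png

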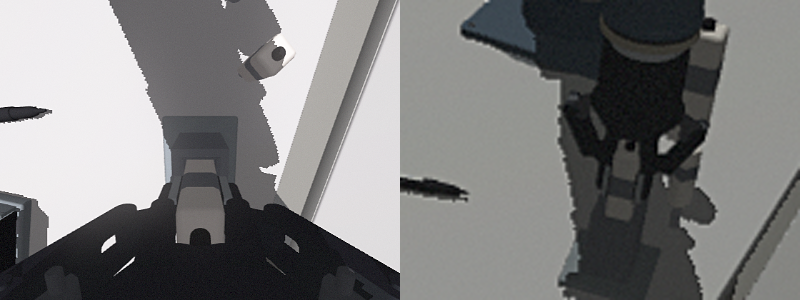

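{"method": "apply_moves", "body": {
  "targets": [0,0,-0.3,0,0,0,-0.3,0,0,0,-0.25,0,0,0,0,0]
}}

```text
clock: 17.05
tool_pos: [0.4153, 0.2432, 0.1584]
eef_rot: [3.141, 0.002, -2.949]
force: [-0.0, 0.3, -1.7]
opening: 0.0232
```

Run:
```python
from h import *
go([.4141,.242,.158],np.radians(191))
m,a=snap('wrist','w12');_,b=snap('side','s12')
cv2.imwrite('pics/c12.png',np.hstack([cv2.resize(a,(400,300)),cv2.resize(b[130:250,300:460],(400,300),interpolation=cv2.INTER_CUBIC)]))
```

```text
pos [0.4153 0.2432 0.1584] rot [ 3.1407e+00  2.2000e-03 -2.9493e+00] F [-0.   0.3 -1.7] open 0.0232 clk 17.05
units [ 0.04 -0.02  0.01] turn units 0.00
```

View pics/c12.png

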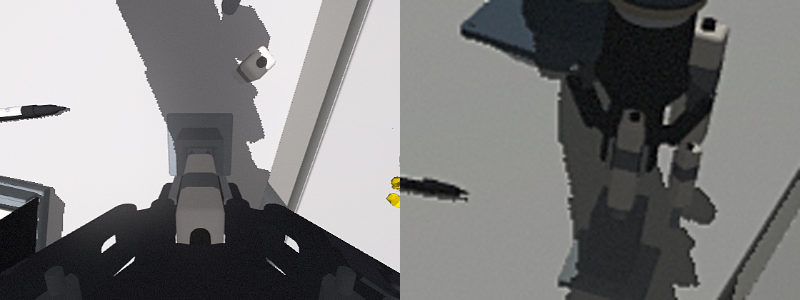

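{"method": "apply_moves", "body": {
  "targets": [0.1,0,0,0,0.1,0,0,0,0,0,0,0]
}}

```text
clock: 17.45
tool_pos: [0.4075, 0.2413, 0.157]
eef_rot: [3.141, 0.002, -2.949]
force: [4.8, 1.2, -3.7]
opening: 0.0235
```

{"method": "apply_moves", "body": {
  "targets": [0.1,0,0,0,0,0,0,0]
}}

```text
clock: 17.65
tool_pos: [0.4041, 0.2409, 0.1573]
eef_rot: [3.141, 0.003, -2.949]
force: [5.2, 0.0, -1.2]
opening: 0.0233
```

{"method": "apply_moves", "body": {
  "targets": [0.1,0,0,0,0,0,0,0]
}}

```text
clock: 17.85
tool_pos: [0.4003, 0.2401, 0.1573]
eef_rot: [3.141, 0.003, -2.949]
force: [6.4, 0.0, -2.4]
opening: 0.0237
```

{"method": "apply_moves", "body": {
  "targets": [0.1,0,0,0,0.1,0,0,0,0,0,0,0]
}}

```text
clock: 18.15
tool_pos: [0.3923, 0.2387, 0.1574]
eef_rot: [3.141, 0.003, -2.949]
force: [5.7, 0.3, -1.6]
opening: 0.0235
```

Run:
```python
from h import *
go([.4141,.242,.158],np.radians(191))
m,a=snap('wrist','w13');_,b=snap('side','s13');_,c=snap('scene','sc13')
cv2.imwrite('pics/c13.png',np.hstack([cv2.resize(c[180:280,170:304],(400,300)),cv2.resize(b[130:250,300:460],(400,300),interpolation=cv2.INTER_CUBIC)]))
```

```text
pos [0.3923 0.2387 0.1574] rot [ 3.1407e+00  2.9000e-03 -2.9492e+00] F [ 5.7  0.3 -1.6] open 0.0235 clk 18.15
units [-0.55 -0.02 -0.01] turn units 0.00
```

View pics/c13.png

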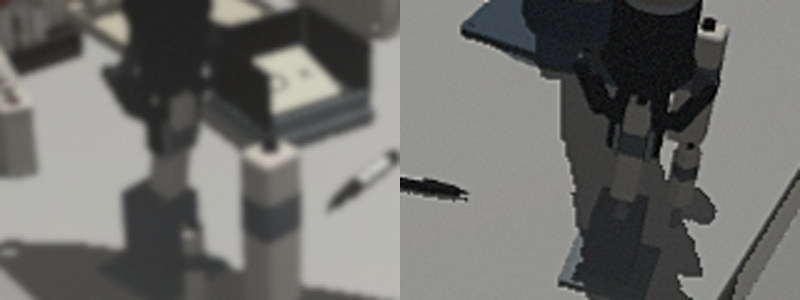

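View pics/w13.png

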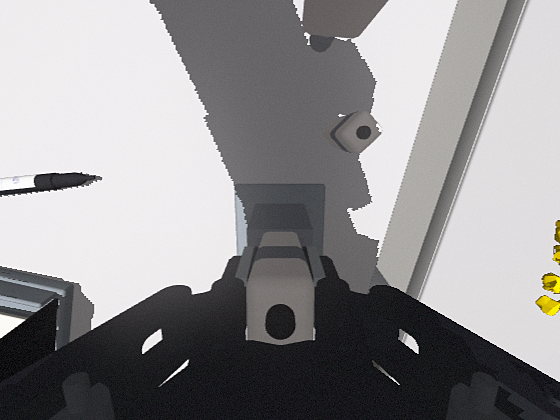

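Run:
```python
from h import *
a=cv2.imread('pics/w12.png')[190:360,220:340];b=cv2.imread('pics/w13.png')[190:360,220:340]
g=lambda x:cv2.resize(np.clip(x.astype(float)*1.6+20,0,255).astype(np.uint8),(400,567),interpolation=cv2.INTER_CUBIC)
cv2.imwrite('pics/c14.png',np.hstack([g(a),g(b)]))
```

```text
(no output)
```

View pics/c14.png

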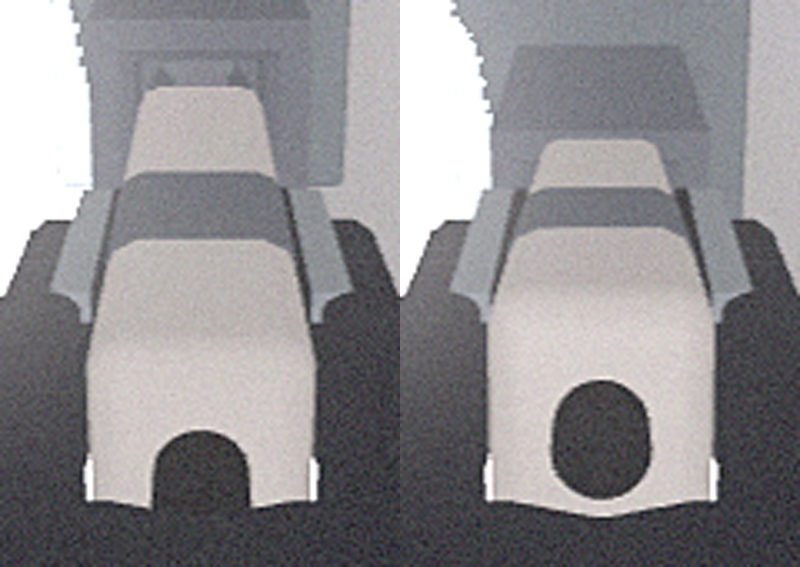

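```bash
cat > tilt.py <<'E'
from h import *
from scipy.optimize import least_squares
def setup():
    m=robot.camera_model('wrist'); s=robot.observe()
    R=Ro.from_euler('xyz',s['eef_rot']).as_matrix(); t=s['tool_pos']
    return {**m,'R':np.array(m['R'])@R,'t':np.array(m['R'])@t+np.array(m['t'])}
REF=[216.1,241.6,261.7,293.5]
def ztool(mt,row,x):
    o,d=ray(mt,(280,row)); k=(x-o[0])/d[0]; return (o+k*d)[2]
def fit(rows,ref=REF,xf=.014):
    mt=setup(); z=[ztool(mt,r,xf) for r in ref]
    print('ref z in tool',np.round(z,4))
    pts=[np.array([xf,0,k]) for k in z]
    idx=[i for i,r in enumerate(rows) if r is not None]
    def res(p):
        a,dx,dz=p; out=[]
        for i in idx:
            x,zz=pts[i][0],pts[i][2]-.006
            X=[np.cos(a)*x-np.sin(a)*zz+dx,0,np.sin(a)*x+np.cos(a)*zz+.006+dz]
            out.append(proj(mt,X)[1]-rows[i])
        return np.array(out+[dx*200,dz*200])
    r=least_squares(res,[0.,0,0]); print('tilt deg %.2f'%np.degrees(r.x[0]),'shift',r.x[1:].round(4),'res',r.fun.round(2)); return r.x
E
python3 - <<'E'
from tilt import *
mt=setup(); print('cam in tool',-mt['R'].T@mt['t'])
fit([232,246.4,258.4,276.4])
E
```

```text
cam in tool [ 0.06747496  0.00046125 -0.11768072]
ref z in tool [ 0.0691  0.0217 -0.0024 -0.0281]
tilt deg 9.89 shift [-0.0006 -0.0001] res [-0.01  0.17 -0.28  0.1  -0.13 -0.02]
```

{"method": "apply_moves", "body": {
  "targets": [0.1,0,0,0,0.1,0,0,0,0,0,0,0]
}}

```text
clock: 18.6
tool_pos: [0.3848, 0.2375, 0.1575]
eef_rot: [3.14, 0.004, -2.949]
force: [6.2, 0.4, -0.5]
opening: 0.0234
```

```bash
cat > crop.py <<'E'
from h import *
import sys
m,a=snap('wrist',sys.argv[1]+'w')
x=a[190:360,220:340]
cv2.imwrite('pics/'+sys.argv[1]+'.png',cv2.resize(np.clip(x.astype(float)*1.6+20,0,255).astype(np.uint8),(400,567),interpolation=cv2.INTER_CUBIC))
col=cv2.cvtColor(a,cv2.COLOR_BGR2GRAY)[200:330,262:274].mean(1); d=np.diff(cv2.GaussianBlur(col.reshape(-1,1),(1,5),0).ravel())
print([(i+200.5,round(d[i],1)) for i in range(1,len(d)-1) if abs(d[i])>3 and abs(d[i])>=abs(d[i-1]) and abs(d[i])>=abs(d[i+1])])
E
python3 crop.py t15; python3 -c "
from h import *
go([.4141,.242,.158])"
```

```text
[(210.5, np.float64(-5.0)), (238.5, np.float64(10.4)), (248.5, np.float64(-13.1)), (256.5, np.float64(13.2)), (299.5, np.float64(-9.8)), (327.5, np.float64(6.0))]
pos [0.3849 0.2375 0.1575] rot [ 3.1402  0.0036 -2.9493] F [ 5.1  2.2 -0.5] open 0.0235 clk 18.65
units [-0.74 -0.03 -0.01]
```

View pics/t15.png

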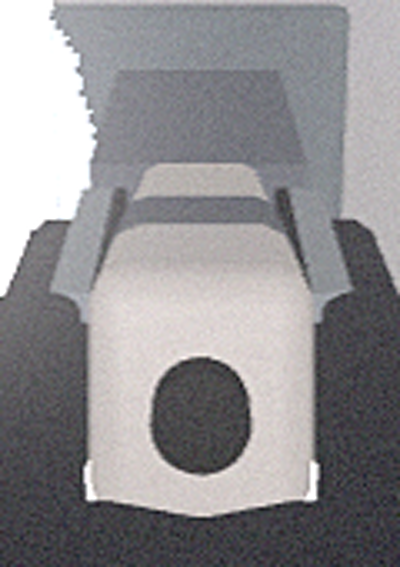

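Run:
```python
from tilt import *
fit([238.6,249,256.9,268.6]); fit([238.6,249,256.9,None])
```

```text
ref z in tool [ 0.0691  0.0217 -0.0024 -0.0282]
tilt deg 14.21 shift [-0.0009  0.0001] res [ 0.31 -0.25 -0.36  0.29 -0.18  0.03]
ref z in tool [ 0.0691  0.0217 -0.0024 -0.0282]
tilt deg 13.94 shift [-0.0009 -0.0003] res [ 0.05 -0.13  0.06 -0.17 -0.07]
```

{"method": "apply_moves", "body": {
  "targets": [0.06,0,0,0,0,0,0,0,-0.07,0,0,0,0,0,0,0]
}}

```text
clock: 19.05
tool_pos: [0.3839, 0.2369, 0.157]
eef_rot: [3.141, 0.0, -2.949]
force: [2.7, 1.3, -0.3]
opening: 0.0234
```

{"method": "apply_moves", "body": {
  "targets": [0,0,-0.4,0,0,0,-0.5,0,0,0,-0.6,0,0,0,-0.5,0,0,0,0,0]
}}

```text
clock: 19.55
tool_pos: [0.3838, 0.2372, 0.2388]
eef_rot: [3.141, 0.002, -2.949]
force: [0.1, 0.6, -1.6]
opening: 0.0235
```

```bash
python3 crop.py t16; python3 -c "
from h import *
go([.4141,.242,.158])"
```

```text
[(240.5, np.float64(7.4)), (249.5, np.float64(-11.3)), (256.5, np.float64(13.4)), (298.5, np.float64(-8.6)), (303.5, np.float64(-3.6)), (326.5, np.float64(8.2))]
pos [0.3834 0.2368 0.2375] rot [ 3.1413e+00  6.0000e-04 -2.9490e+00] F [-0.2 -0.5 -1.8] open 0.0235 clk 19.6
units [-0.78 -0.02  1.99]
```

View pics/t16.png

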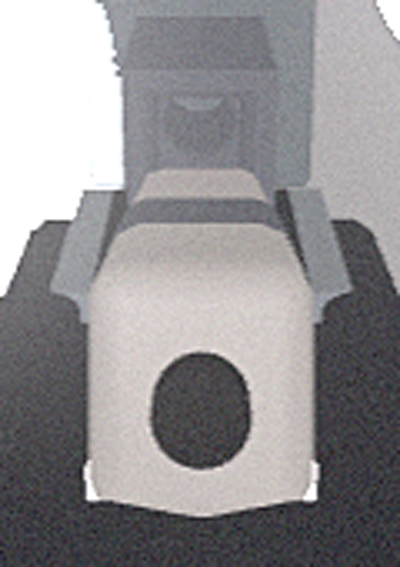

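Run:
```python
from tilt import *
fit([240.6,249.6,256.6,266.5]); fit([240.6,249.6,256.6,None])
```

```text
ref z in tool [ 0.0692  0.0217 -0.0024 -0.0281]
tilt deg 15.44 shift [-0.0009  0.0001] res [ 0.3  -0.18 -0.45  0.32 -0.19  0.01]
ref z in tool [ 0.0692  0.0217 -0.0024 -0.0281]
tilt deg 15.14 shift [-0.0009 -0.0004] res [ 0.02 -0.05  0.01 -0.18 -0.08]
```

{"method": "apply_moves", "body": {
  "targets": [0,0,-0.3,0.5,0,0,0,0.5,0,0,0,0.5,0,0,0,0.4,0,0,0,0]
}}

```text
clock: 20.1
tool_pos: [0.3828, 0.2363, 0.2478]
eef_rot: [-3.14, -0.002, 3.068]
force: [0.4, -1.0, -0.9]
opening: 0.0239
```

```bash
python3 -c "
from h import *
go([.5507,-.0043,.25],np.radians(175.8))"
```

```text
pos [0.3828 0.2363 0.2478] rot [-3.1398e+00 -2.1000e-03  3.0682e+00] F [ 0.4 -1.  -0.9] open 0.0239 clk 20.1
units [-4.63 -5.69 -0.05] turn units -0.00
```

{"method": "apply_moves", "body": {
  "targets": [-0.3,-0.4,0,0,-0.5,-0.6,0,0,-0.6,-0.7,0,0,-0.6,-0.7,0,0,-0.6,-0.7,0,0]
}}

```text
clock: 20.6
tool_pos: [0.4785, 0.1042, 0.2482]
eef_rot: [-3.141, -0.002, 3.071]
force: [0.7, 0.5, -0.7]
opening: 0.0233
```

{"method": "apply_moves", "body": {
  "targets": [-0.6,-0.7,0,0,-0.6,-0.7,0,0,-0.4,-0.6,0,0,-0.3,-0.4,0,0,0,0,0,0]
}}

```text
clock: 21.1
tool_pos: [0.5477, 0.001, 0.2477]
eef_rot: [-3.14, -0.002, 3.066]
force: [0.2, 0.2, -0.8]
opening: 0.0233
```

{"method": "apply_moves", "body": {
  "targets": [0,0,0,0,0,0,0,0]
}}

```text
clock: 21.3
tool_pos: [0.5465, 0.0054, 0.2485]
eef_rot: [3.141, -0.001, 3.071]
force: [1.1, -0.2, -1.5]
opening: 0.0232
```

```bash
python3 crop.py t17;python3 -c "
from h import *
m,b=snap('side','s17');_,c=snap('scene','sc17')
cv2.imwrite('pics/c17.png',np.hstack([cv2.resize(c[110:230,180:340],(400,300),interpolation=cv2.INTER_CUBIC),cv2.resize(b[100:250,160:360],(400,300),interpolation=cv2.INTER_CUBIC)]))
go([.5507,-.0043,.25],np.radians(175.8))"
```

```text
[(213.5, np.float64(-25.1)), (215.5, np.float64(15.1)), (221.5, np.float64(6.0)), (226.5, np.float64(-5.8)), (228.5, np.float64(-5.4)), (233.5, np.float64(-14.9)), (236.5, np.float64(26.7)), (240.5, np.float64(-33.1)), (248.5, np.float64(-8.9)), (256.5, np.float64(10.7)), (269.5, np.float64(32.4)), (277.5, np.float64(3.6)), (281.5, np.float64(-47.2)), (298.5, np.float64(-7.8)), (327.5, np.float64(8.2))]
pos [0.5468 0.0052 0.249 ] rot [ 3.1414e+00 -3.0000e-04  3.0706e+00] F [ 0.  -0.7 -1.1] open 0.0235 clk 21.45
units [-0.11 -0.23 -0.02] turn units 0.02
```

View pics/t17w.png

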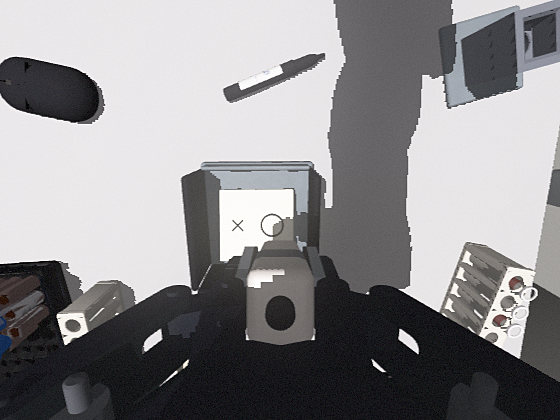

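View pics/c17.png

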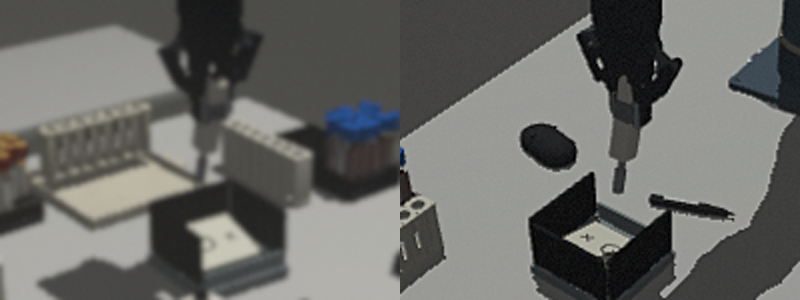

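Run:
```python
from h import *
a=cv2.imread('pics/t17w.png')[150:290,180:340]
cv2.imwrite('pics/t17c.png',cv2.resize(a,(686,600),interpolation=cv2.INTER_CUBIC))
b=cv2.imread('pics/s17.png')[120:230,220:320]
cv2.imwrite('pics/s17c.png',cv2.resize(b,(545,600),interpolation=cv2.INTER_CUBIC))
```

```text
(no output)
```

View pics/t17c.png

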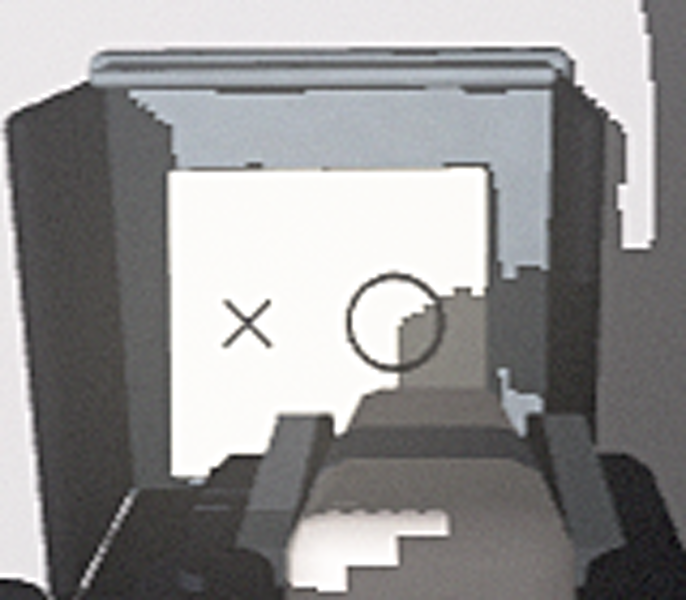

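View pics/s17c.png

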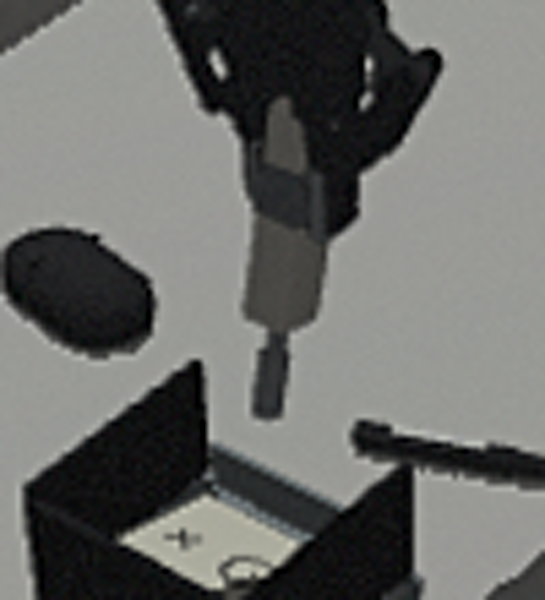

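Run:
```python
from h import *
m=robot.camera_model('wrist');S=robot.camera_model('side')
r=onz(m,(272.2,224.9),.045);c=onz(m,(237.6,225.4),.045)
y=r-c;print('ring',r,'cross',c,np.linalg.norm(y),'yaw',np.degrees(np.arctan2(-y[0],y[1])))
e=onz(m,(293.9,189.2),.034)-onz(m,(219.7,189.7),.034);print('edge yaw',np.degrees(np.arctan2(-e[0],e[1])),np.linalg.norm(e))
s=robot.observe();R=Ro.from_euler('xyz',s['eef_rot']).as_matrix()
for a in (11,15.3,19):
    a=np.radians(a);u=np.array([-np.sin(a),0,np.cos(a)])
    for L in (.063,.108): 
        X=s['tool_pos']+R@(np.array([-.0009,0,.006])+u*L);print(np.degrees(a),L,X.round(4),proj(S,X).round(1))
print('ring in side by wrist',proj(S,r))
```

```text
ring [ 0.58123785 -0.00612039  0.045     ] cross [ 0.57894487 -0.04629056  0.045     ] 0.04023556616144293 yaw -3.266984039575353
edge yaw -3.742677348603808 0.08628542893378041
11.0 0.063 [0.5597 0.0043 0.1812] [271.9 178.3]
11.0 0.108 [0.5683 0.0037 0.137 ] [270.2 194.9]
15.300000000000002 0.063 [0.5643 0.004  0.1823] [270.6 178.9]
15.300000000000002 0.108 [0.5761 0.0031 0.1389] [268.1 196. ]
19.0 0.063 [0.5682 0.0037 0.1835] [269.5 179.3]
19.0 0.108 [0.5828 0.0027 0.1409] [266.2 196.7]
ring in side by wrist [265.41522216 225.01804098]
```

```bash
python3 -c "
from h import *
go([.545,-.0037,.18],np.radians(176.2))"
```

```text
pos [0.5468 0.0052 0.249 ] rot [ 3.1414e+00 -3.0000e-04  3.0706e+00] F [ 0.  -0.7 -1.1] open 0.0235 clk 21.45
units [ 0.03 -0.23  1.73] turn units -0.03
```

{"method": "apply_moves", "body": {
  "targets": [0.03,-0.23,0.2,0,0,0,0.4,0,0,0,0.5,0,0,0,0.4,0,0,0,0.2,0]
}}

```text
clock: 21.95
tool_pos: [0.5444, -0.0054, 0.1794]
eef_rot: [-3.141, -0.002, 3.069]
force: [-0.1, 1.1, -1.3]
opening: 0.0233
```

{"method": "apply_moves", "body": {
  "targets": [0,0,0,0,0,0,0,0]
}}

```text
clock: 22.15
tool_pos: [0.5456, -0.005, 0.1814]
eef_rot: [-3.142, 0.0, 3.069]
force: [0.6, 0.1, -0.8]
opening: 0.0237
```

```bash
python3 crop.py t18;python3 -c "
from h import *
m,b=snap('side','s18');_,c=snap('scene','sc18')
cv2.imwrite('pics/c18.png',np.hstack([cv2.resize(c[140:215,220:320],(400,300),interpolation=cv2.INTER_CUBIC),cv2.resize(b[155:245,210:330],(400,300),interpolation=cv2.INTER_CUBIC)]))
go([.5514,-.0039,.155],np.radians(176.2))"
```

```text
[(202.5, np.float64(30.2)), (224.5, np.float64(-13.5)), (229.5, np.float64(-18.4)), (235.5, np.float64(-5.2)), (248.5, np.float64(-10.2)), (256.5, np.float64(11.2)), (269.5, np.float64(23.1)), (277.5, np.float64(-12.0)), (283.5, np.float64(-32.0)), (298.5, np.float64(-8.0)), (304.5, np.float64(-3.2)), (326.5, np.float64(8.3))]
pos [ 0.5458 -0.0049  0.1819] rot [3.1415e+00 1.4000e-03 3.0687e+00] F [ 0.1 -0.1 -1.6] open 0.023 clk 22.3
units [-0.14  0.03  0.67] turn units -0.05
```

View pics/t18w.png

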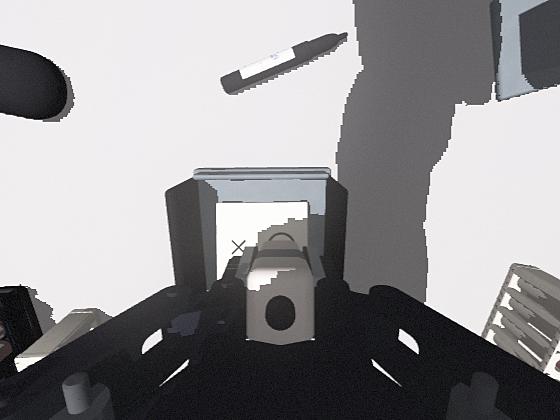

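View pics/c18.png

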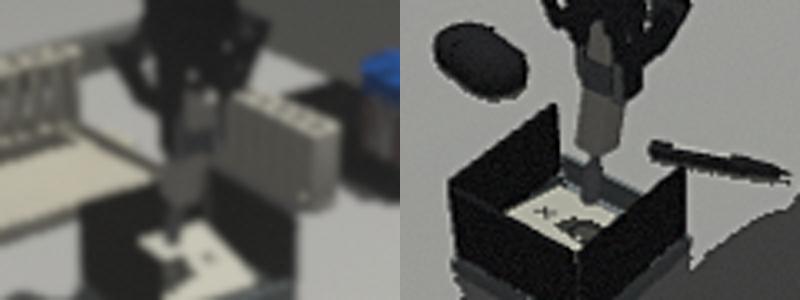

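Run:
```python
from h import *
S=robot.camera_model('side');C=robot.camera_model('scene')
s=robot.observe();R=Ro.from_euler('xyz',s['eef_rot']).as_matrix()
for a in (12,15.3,18):
    a=np.radians(a);u=np.array([-np.sin(a),0,np.cos(a)])
    X=s['tool_pos']+R@(np.array([-.0009,0,.006])+u*.108);print(X.round(4),proj(S,X).round(1),proj(C,X).round(1))
print(tri([(S,(267.6,215.9)),(C,(263,200))]))
b=cv2.imread('pics/s18.png')[165:240,240:300];c=cv2.imread('pics/sc18.png')[165:225,240:288]
cv2.imwrite('pics/c19.png',np.hstack([cv2.resize(c,(400,500),interpolation=cv2.INTER_CUBIC),cv2.resize(b,(400,500),interpolation=cv2.INTER_CUBIC)]))
```

```text
[ 0.5693 -0.0066  0.0703] [267.7 214.7] [262.5 201.6]
[ 0.5753 -0.007   0.0717] [266.1 215.5] [261.4 200.4]
[ 0.5801 -0.0074  0.0732] [264.8 216.1] [260.6 199.5]
(array([ 0.57157345, -0.0073676 ,  0.07167758]), [np.float64(0.0035515372700278777), np.float64(0.0035515372700277957)])
```

View pics/c19.png

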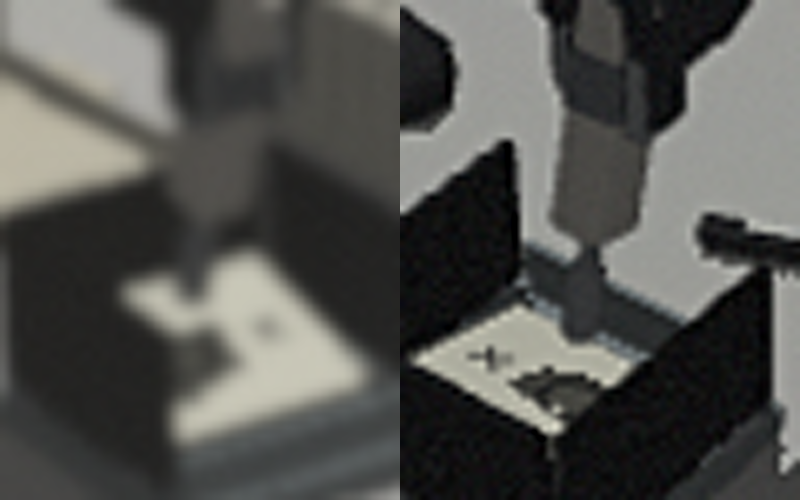

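Run:
```python
from h import *
from scipy.optimize import least_squares
S=robot.camera_model('side');C=robot.camera_model('scene')
r=np.array([.5807,-.006,.045]);print('ring proj',proj(S,r),proj(C,r),'obs side 265.6,225 scene 261.6,207.3')
c=np.array([.5785,-.046,.045]);print('cross proj',proj(S,c),proj(C,c),'obs 253.8,218.7  272.2,204.2')
f=lambda d:np.r_[proj(S,r+d)-proj(S,r)-[1.1,-9.0],proj(C,r+d)-proj(C,r)-[1.6,-6.3]]
q=least_squares(f,[0,0,.02]);print(q.x,q.fun, r+q.x)
```

```text
ring proj [265.5808213  224.91494767] [260.26620294 207.5186962 ] obs side 265.6,225 scene 261.6,207.3
cross proj [253.43108756 218.61095754] [270.64289855 204.27936829] obs 253.8,218.7  272.2,204.2
[-0.00736035 -0.00084538  0.02447887] [-0.05723021 -0.08974509 -0.09040633  0.09980391] [ 0.57333965 -0.00684538  0.06947887]
```

{"method": "apply_moves", "body": {
  "targets": [-0.04,0.03,0.16,0,-0.05,0,0.16,0,-0.04,0,0.16,0,0,0,0,0,0,0,0,0]
}}

```text
clock: 22.8
tool_pos: [0.5505, -0.004, 0.1615]
eef_rot: [-3.141, -0.001, 3.069]
force: [0.2, -0.2, -0.6]
opening: 0.0235
```

{"method": "apply_moves", "body": {
  "targets": [-0.013,0,0.05,0,0,0,0,0]
}}

```text
clock: 23.0
tool_pos: [0.5512, -0.0041, 0.1598]
eef_rot: [-3.142, 0.0, 3.069]
force: [-0.6, -0.4, -1.1]
opening: 0.0233
```

{"method": "apply_moves", "body": {
  "targets": [-0.013,0,0.05,0,0,0,0,0]
}}

```text
clock: 23.2
tool_pos: [0.5517, -0.0041, 0.1578]
eef_rot: [-3.142, -0.0, 3.069]
force: [-0.2, -1.1, -1.1]
opening: 0.0233
```

{"method": "apply_moves", "body": {
  "targets": [-0.013,0,0.05,0,0,0,0,0]
}}

```text
clock: 23.4
tool_pos: [0.5522, -0.0041, 0.1557]
eef_rot: [-3.142, -0.0, 3.069]
force: [0.3, -0.9, -1.2]
opening: 0.0236
```

{"method": "apply_moves", "body": {
  "targets": [-0.013,0,0.05,0,0,0,0,0,0,0,0,0]
}}

```text
clock: 23.7
tool_pos: [0.5528, -0.0042, 0.154]
eef_rot: [3.142, 0.0, 3.069]
force: [-0.9, -0.0, 0.2]
opening: 0.0238
```

{"method": "apply_moves", "body": {
  "targets": [-0.013,0,0.05,0,0,0,0,0,0,0,0,0]
}}

```text
clock: 24.0
tool_pos: [0.5533, -0.0042, 0.1519]
eef_rot: [3.142, 0.0, 3.069]
force: [-0.5, -0.2, 1.4]
opening: 0.0233
```

{"method": "apply_moves", "body": {
  "targets": [-0.013,0,0.05,0,0,0,0,0,0,0,0,0]
}}

```text
clock: 24.3
tool_pos: [0.5538, -0.0042, 0.1499]
eef_rot: [-3.142, -0.0, 3.069]
force: [-0.4, 0.2, 2.1]
opening: 0.0236
```

```bash
python3 crop.py t20;python3 -c "
from h import *
m,b=snap('side','s20');_,c=snap('scene','sc20')
F=[]
for i in range(6):
    F.append(robot.observe()['force']); robot.snapshot('wrist')
print(np.mean(F,0),np.std(F,0))
cv2.imwrite('pics/c20.png',np.hstack([cv2.resize(c[165:225,240:288],(400,500),interpolation=cv2.INTER_CUBIC),cv2.resize(b[165:240,240:300],(400,500),interpolation=cv2.INTER_CUBIC)]))
go([.5514,-.0039,.155],np.radians(176.2))"
```

```text
[(201.5, np.float64(38.1)), (229.5, np.float64(-43.1)), (237.5, np.float64(-6.3)), (248.5, np.float64(-9.8)), (256.5, np.float64(10.4)), (269.5, np.float64(28.9)), (275.5, np.float64(-13.6)), (282.5, np.float64(-25.3)), (288.5, np.float64(-7.2)), (297.5, np.float64(-8.2)), (326.5, np.float64(8.5))]
[-0.3879176  -0.10682358  1.81574692] [0.59526736 0.37412241 0.55487163]
pos [ 0.5538 -0.0042  0.1499] rot [-3.1416e+00  1.0000e-04  3.0688e+00] F [ 0.2 -0.5  1.2] open 0.0235 clk 24.75
units [ 0.06  0.   -0.13] turn units -0.05
```

View pics/c20.png

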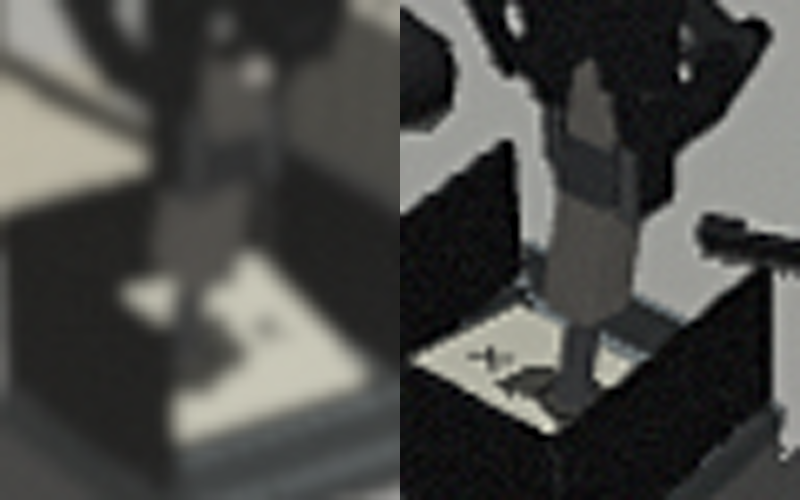

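View pics/t20.png

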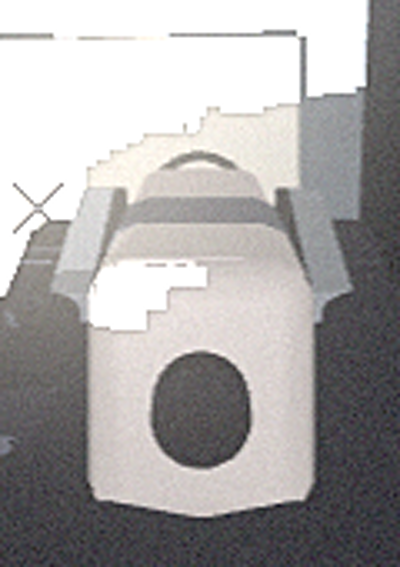

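View pics/s20.png

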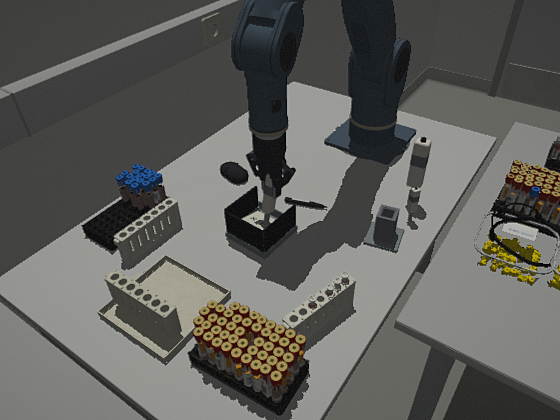

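Run:
```python
from tilt import *
fit([240.6,249.1,256.8,None])
print(robot.close_job())
```

```text
ref z in tool [ 0.0695  0.022  -0.0022 -0.028 ]
tilt deg 15.05 shift [-0.0008 -0.0004] res [-0.16  0.35 -0.21 -0.16 -0.09]
the job is handed in; nothing more can be done
None
```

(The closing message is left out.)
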